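# Slide a dry clay tile off the slab board and lay it on the drying rack

## Robot

A 7-joint arm with a two-finger parallel gripper is mounted at the origin on the work surface. World frame = base frame: x ahead of the robot, y to its left, z up, the work surface at z = 0. Lengths are in m, angles in rad, forces in N, time in s.
With the tool pointing down it reaches from about 0.425 to 0.875 m from the base axis. Payload 8.4 kg.
Tool frame: the origin (TCP) lies at the very end of the fingers, on their centre line; the grasp point (between the pads) lies 19 mm behind it; z points along the fingers, y is the line along which they close (so a half turn about z gives the same grasp; the last joint's range is limited). The gripper opens to 87 mm and grips with 3 to 60 N. Pads are 19 mm wide; open, the fingers measure 117 mm over their backs; the gripper's body (75 mm by 190 mm) begins 51 mm behind the grasp point.
Start: joints at [-1.434, 0.333, 0.04, 1.465, -0.013, 1.343, -0.059], TCP at [0.152, 0.632, 0.223] pointing down, gripper open.
Joint ranges: [-2.58, 2.58], [-0.38, 2.09], [-1.3, 1.39], [0.25, 2.4], [-1.5, 4.64], [0.08, 2.09], [-2.65, 2.65]. Speed limits (rad/s): [2.22, 2.22, 2.79, 2.79, 3.14, 3.14, 3.14].

## Interface

Orientations are given as a rotation vector (axis times angle).
In Python, from cell import sense, grab_frame, camera_model, job_done, recognise, regions_of, pinpoint gives the robot as it stands. The module is installed in compiled form; this text tells all that it offers.
- The arm moves only by the tool servo_tool, never from a script. Its argument "motion" is a list of rows, each an object of numbers: "dx", "dy", "dz": the shift along the tool's x, y, z in mm; "spin": the turn about the tool's z in degrees; "gripper": the gripper's target within -1 to 1 (shut at 1, half-way at 0, fully open at -1). In form: [{"dx": .., "dy": .., "dz": .., "spin": .., "gripper": ..}, ...]. A call has 1 to 8 rows; each row shifts and turns the commanded pose from where the row before left it, along the tool's axes as they then stand; what a row does not reach is not made up. A row lasts 1/10 s, in which the tool goes at most 50 mm and 8.59 degrees, less where a joint would pass 70% of its speed; a pose out of reach is approached as far as the arm can. A call is refused whole if a number of a shift passes 50 or a number of a turn 8.59, either way. A call with a gripper value outside its range is refused whole. The fingers move at their own pace and stop on an object; "grip_force" is the grip in N (left out, the last holds). Time passes only in rows, so rows that do not move let the fingers close. It gives the time, the measured TCP pose, the force, the opening and the grip force at its end, in the units of the state.
- sense(): the state, without advancing time (a new reading comes with each control period).
- grab_frame(name): name is "scene" or "top"; returns (picture, depth): 480x640x3 uint8, red, green, blue; 480x640 float32, m along the optical axis (not along the pixel's ray), 0 where there is no reading.
- camera_model(name): a dict with "K" (3x3 intrinsics, pixels), "extrinsics" (4x4, takes a point from world to camera coordinates). Camera axes: x right, y up, looking along -z (the intrinsics and any distortion apply to the point x, -y, -z); pixel columns grow to the right and rows downward; lengths in m; the calibration is good to about 2 mm. A picture is of the moment at which its call begins. camera_model takes no time and is no camera call.
- job_done(): hands the job in; it is judged then, once.
Trained networks look in the newest picture that a camera, given by its name, has taken for a name from the list of things; names that differ only in an ending like _2 or _b are one class to them, and where a whole thing is asked for, a point or a joint stands for the part that bears it (a point fixed in the world has none). Each returns a list of dicts, best first, with "score" (0 to 1); they miss things now and then, are a little off and sometimes report something else, mostly with a low value. They report only what shows in the picture. A call takes as long as a camera call. They do not tell look-alikes from the thing itself.
- recognise(camera, label): "location" ([column, row] as shares, 0 to 1, of the picture: columns of its width, rows of its height, amid what is visible of it).
- regions_of(camera, label): "mask" (480x640 bool, what is visible of it) and "location" ([column, row] as shares, 0 to 1, of the picture: columns of its width, rows of its height, amid what is visible of it).
- pinpoint(camera, label): "location" ([column, row] as shares, 0 to 1, of the picture: columns of its width, rows of its height: a listed point, or the origin of a listed thing).
The state is a dict: "time": time; "joint_pos": joint angles; "joint_vel": joint speeds; "effort": joint torques, N m; "tool_pos": TCP position; "orientation": TCP orientation; "ft_force": force on the tool from outside, world axes, zero at the start; "ft_torque": the same for the moment, N m; "gripper_width": finger opening in m; "grip_force": force on a finger pad.
Only numpy, scipy, OpenCV 4.12 (cv2) and the standard library are available. Lean on these libraries where they do the work, as an engineer would, in place of code of your own. Each camera call takes 0.05 s, during which the arm holds its last target. There are 200 camera calls.

## Task

Move the thin red clay tile from the slab board to the drying rack: pressing lightly on it, slide it along between the two sticks until about a third of it sticks out over the board's front edge, then take it by that end and lay it level, square and centred across both slats in the empty part of the rack, well clear of the tile already there. The tile is brittle: never press or squeeze it hard, let it fall or drop it onto the rack - set it down before you let go. Leave the other tile, the cups and the wooden rib where they are.

Things in the scene. Friction and masses are not known exactly. Their poses are not given: they have to be found in the camera images.
- tile_center (a point): centre (half-way up) of the thin red clay tile to be moved: a flat strip 150 mm long (its x), 50 mm wide (its y), 5 mm thick (its z). It starts flat on the slab board between the two sticks, its length along them, its x axis pointing away from the front edge, with about 4 mm free at each side: too little for a finger
- edge (a point): middle of the top of the slab board's front edge (the edge nearest the robot), half-way between the sticks; 80 to 94 mm above the table, different each time as the battens under it differ (feel for the exact height). x points from the edge back over the board along the sticks, y along the edge, z up
- rack_top (a point): centre of the fixed wooden drying rack, 90 mm above the table, level with the tops of its slats. x points away from the robot, across the slats, the way a tile lies; y along the slats; z up. The other tile lies at about y = -100 mm; the empty part has its middle at y = +50 mm
- dry_tile_center (a point): centre of the paler tile already on the rack, same size as the red one; to be left alone
- cup_a_center (a point): centre of a clay cup standing on the table behind the rack, 76 mm across the rim, 80 mm high; to be left alone
- cup_b_center (a point): centre of a second, like cup behind the rack; to be left alone
- rib_center (a point): centre of a wooden throwing rib, 96 by 26 by 7 mm, lying on the slab board outside the stick on its +y side; to be left alone
- tile: the red clay tile itself (origin in the middle of its underside), 50 to 95 g, dry and brittle: it cracks if pressed on the board or on the rack with more than 25 N, or gripped with more than 30 N at each finger. It slides on the board under a few newtons of fingertip pressure from above; the fingertip may slip on it by some mm
- slab_board: fixed plywood board 240 x 240 mm, 18 mm thick, on two battens, the front one 27 mm behind the front edge. Two wooden sticks 25 mm wide and 6 mm high are fixed on it along x, a 58 mm channel between them, from 10 to 235 mm behind the front edge. Origin 80 mm below its top, 50 mm behind the front edge
- rack: the drying rack: two slats 300 mm long (y), 12 mm wide (x), 16 mm high, centred at x = -30 and +30 mm, open between and around; legs at y = -125 and +125 mm. Origin on the table under its centre
Mind the look-alikes: they are no part of the job. Leave any purple look-alike of the tile alone.

How it is judged:
On the way, in this order (a step that is already met when the one before it is completed fails the run):
1. the tile lies flat on the slab board with its end 30 to 70 mm out over the front edge (x of tile_center in the frame of edge between 0.005 and 0.045 m and angle between tile_center's own z axis and vertical below 0.05 rad and contact force between tile and slab_board above 0.1 N), for 0.2 s.
2. the tile is held by the fingers, lifted clear of the board (contact force between the fingers and tile above 0.5 N and contact force between tile and slab_board below 0.01 N and z of tile_center in the frame of edge above 0.015 m), for 0.2 s.
3. the tile is set down on the rack while still held (contact force between the fingers and tile above 0.5 N and contact force between tile and rack above 0.05 N), for 0.1 s.
At the end, for the whole second after the job is handed in: The red tile lies released, level and at rest across both slats: its centre within 20 mm of the line midway between the slats, between 20 mm to the -y side and 120 mm to the +y side of the rack's centre, its length square to the slats within 0.2 rad (x of tile_center in the frame of rack_top between -0.02 and 0.02 m and y of tile_center in the frame of rack_top between -0.02 and 0.12 m and angle between the x axis of tile_center and the x axis of rack_top, either way round below 0.2 rad and angle between tile_center's own z axis and vertical below 0.05 rad and z of tile_center in the frame of rack_top between -0.003 and 0.008 m and contact force between tile and rack above 0.1 N and contact force between the fingers and tile below 0.05 N and linear speed of tile below 0.01 m/s); the robot touches nothing.
It fails at once if the tile is pressed on the slab board with more than 25 N (contact force between tile and slab_board above 25 N).
It fails at once if the fingers squeeze the tile with more than 30 N each (60 N over both) (contact force between the fingers and tile above 60 N).
It fails at once if the tile is pushed on the rack with more than 25 N (contact force between tile and rack above 25 N).
It fails at once if the tile falls (height (world z) of tile_center below 0.065 m).
It fails at once if the other tile, a cup or the rib is moved more than 10 mm (distance of any of dry_tile_center, cup_a_center, cup_b_center, rib_center from where it was at the start of the episode above 0.01 m).
It also fails if it takes over 70 s, if anything falls off the work surface, if the arm or the gripper's body presses on something with over 40 N, if the wrist force passes 120 N, or if a joint passes its speed limit or range.

## Working session

There is one attempt and no reset: what is moved stays moved. The work goes in short steps, Python scripts to look and compute and a tool call to move; the robot and the scene stay as the last step left them, time stands still between calls to the robot, and variables do not carry over. Pictures are saved under pics/ and viewed, at most 10 in all, crops included, and the job is handed in when it is done.

Besides the shell and the picture viewer there is one more tool, called after ">>>" in YAML: its name, and indented under it one key for each argument. servo_tool: Moves the arm, as the interface text tells. Its arguments: {"type":"object","properties":{"motion":{"type":"array"},"grip_force":{"type":"number"}},"required":["motion"]}

```bash
mkdir -p pics
cat > h.py <<'E'
import numpy as np, cv2
from cell import *
def shot(n,f=None):
    im,d=grab_frame(n)
    if f: cv2.imwrite('pics/'+f,cv2.cvtColor(im,cv2.COLOR_RGB2BGR))
    return im,d
def world(n,d,px):
    """pixels (N,2 col,row) with depth -> world"""
    m=camera_model(n);K=np.array(m['K']);E=np.linalg.inv(np.array(m['extrinsics']))
    px=np.atleast_2d(px).astype(float)
    z=d[px[:,1].astype(int),px[:,0].astype(int)]
    x=(px[:,0]-K[0,2])/K[0,0]*z; y=(px[:,1]-K[1,2])/K[1,1]*z
    p=np.c_[x,-y,-z,np.ones(len(z))]
    return (E@p.T).T[:,:3]
def proj(n,P):
    m=camera_model(n);K=np.array(m['K']);E=np.array(m['extrinsics'])
    c=(E[:3,:3]@np.atleast_2d(P).T).T+E[:3,3]
    return np.c_[K[0,0]*c[:,0]/-c[:,2]+K[0,2],K[1,1]*-c[:,1]/-c[:,2]+K[1,2]]
E
python3 - <<'E'
from h import *
print(sense()); 
for n in('scene','top'):
    im,d=shot(n,n+'0.png'); m=camera_model(n); print(n,m)
    for l in('tile_center','edge','rack_top','dry_tile_center','rib_center','cup_a_center'):
        for r in pinpoint(n,l)[:3]:
            p=np.array(r['location'])*[640,480]; print(l,round(r['score'],2),p.round(1),world(n,d,np.clip(p,0,[639,479])).round(4))
E
```

```text
{'time': 0.0, 'joint_pos': array([-1.4342161 ,  0.33388062,  0.03989343,  1.4662528 , -0.01336404,
        1.3432787 , -0.05850425]), 'joint_vel': array([ 7.54812464e-04,  6.08076576e-04,  7.48977897e-05, -4.91462123e-04,
       -1.95733358e-04, -1.63738136e-04,  5.54731172e-04]), 'effort': array([ 1.14459936e-04, -6.56365800e+01,  1.33494135e+00, -4.03799379e+01,
       -5.99663705e-02,  4.48121689e-02,  1.47710416e-04]), 'tool_pos': array([0.15178778, 0.63156426, 0.22168816]), 'orientation': array([-3.69550360e-01, -3.11974357e+00,  2.44059468e-03]), 'ft_force': array([-0.61238504, -0.23501773, -0.40038688]), 'ft_torque': array([-0.03629748,  0.01300693,  0.0768939 ]), 'grip_force': 0.0, 'gripper_width': 0.08704241328762681}
scene {'K': array([[505.9117335 ,   0.        , 319.46968858],
       [  0.        , 505.9117335 , 244.16199595],
       [  0.        ,   0.        ,   1.        ]]), 'extrinsics': array([[ 0.85075638,  0.52555712, -0.00181752, -0.46733844],
       [-0.4429631 ,  0.71890814,  0.5356816 ,  0.25464565],
       [ 0.28283791, -0.45492944,  0.8444181 , -1.2476137 ],
[... 811 characters left out ...]
7888164],
       [-0.06877466,  0.01321903,  0.99754464, -1.06156327],
       [ 0.        ,  0.        ,  0.        ,  1.        ]])}
tile_center 0.83 [493.6 200.5] [[ 0.6373 -0.4461  0.0071]]
tile_center 0.7 [298.8 295.1] [[ 0.4359 -0.0264  0.0052]]
tile_center 0.66 [393.8 198.9] [[ 0.6299 -0.2162  0.0952]]
edge 0.61 [390.3 257.4] [[ 0.5145 -0.2094  0.0855]]
rack_top 0.65 [218.5 268.6] [[0.4934 0.1277 0.0973]]
rack_top 0.59 [167.3 257.3] [[0.5163 0.2446 0.0354]]
dry_tile_center 0.87 [218.1 270.9] [[0.4888 0.129  0.0937]]
rib_center 0.92 [349.2 167.4] [[ 0.693  -0.1285  0.094 ]]
rib_center 0.32 [382.2 232.8] [[ 0.5631 -0.1933  0.0902]]
cup_a_center 0.96 [216.6 185.9] [[0.669  0.1497 0.0084]]
```

View pics/top0.png

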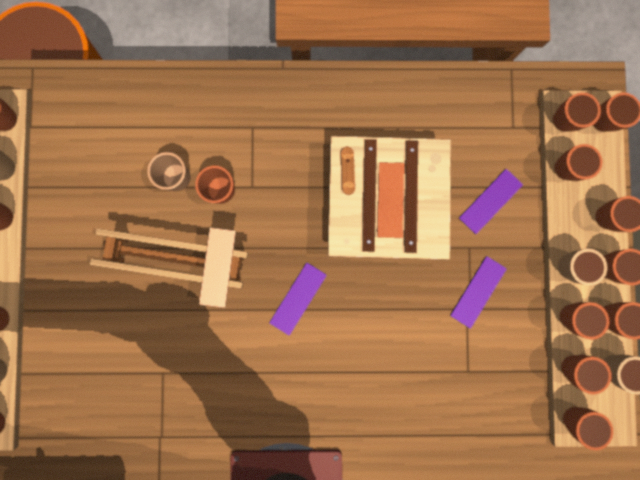

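View pics/scene0.png

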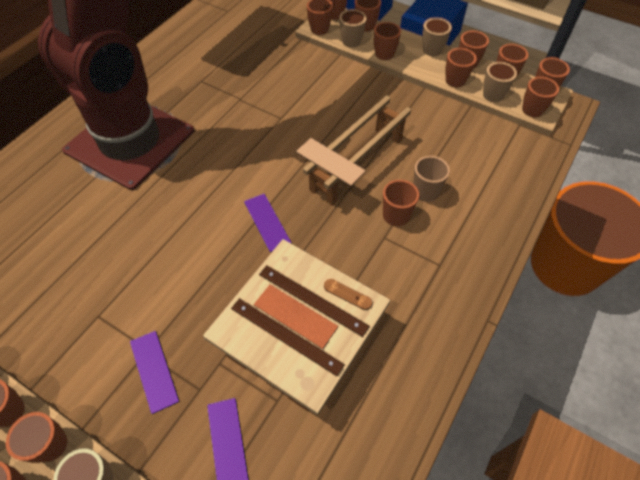

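The top view shows four tile-like things. Purple look-alikes lie at (490,200), (480,293) and (298,298), and the red tile is between the sticks at (391,200), which is the one I want. The pale tile is on the rack at (218,268), with the empty rack part to its left around (150,255).

Run:
```python
from h import *
res={}
for n in('top','scene'):
    im,d=shot(n); hsv=cv2.cvtColor(im,cv2.COLOR_RGB2HSV).astype(int)
    jj,ii=np.meshgrid(np.arange(640),np.arange(480)); P=world(n,d,np.c_[jj.ravel(),ii.ravel()]).reshape(480,640,3)
    # red tile
    x,y,z=P[...,0],P[...,1],P[...,2]
    reg=(x>.5)&(x<.78)&(y>-.35)&(y<-.08)&(z>.07)&(z<.12)
    red=reg&(hsv[...,0]<13)&(hsv[...,1]>110)&(hsv[...,2]>120)&(y<-.16)&(y>-.27)
    red=cv2.morphologyEx(red.astype(np.uint8),cv2.MORPH_OPEN,np.ones((3,3)))>0
    Q=P[red]; r=cv2.minAreaRect(Q[:,:2].astype(np.float32)*1000); print(n,'tile',red.sum(),r,'z',np.median(Q[:,2]),'mean',Q.mean(0))
    B=P[reg]; print('board',cv2.minAreaRect(B[:,:2].astype(np.float32)*1000),np.percentile(B[:,2],[10,50,90]))
    bw=reg&(hsv[...,1]<110)&(hsv[...,2]>150); print('boardz',np.median(z[bw]))
    bf=bw&(x<.54); print('front z',np.median(z[bf]))
    # rack slats
    rk=(z>.08)&(z<.105)&(x>.38)&(x<.62)&(y>.07)&(y<.45)
    Q=P[rk]; print('rack',cv2.minAreaRect(Q[:,:2].astype(np.float32)*1000),np.median(Q[:,2]))
    dk=rk&(y>.19); Q=P[dk][:,:2]; 
    # split into two lines
    u=Q-Q.mean(0); 
    _,lab,c=cv2.kmeans(np.c_[Q[:,0]*1+0.17*Q[:,1]].astype(np.float32),2,None,(3,50,1e-6),5,cv2.KMEANS_PP_CENTERS)
    for k in(0,1):
        q=Q[lab[:,0]==k]; a=np.polyfit(q[:,1],q[:,0],1); print('slat',a,q[:,1].min(),q[:,1].max(),len(q),'z',np.median(P[dk][lab[:,0]==k][:,2]))
    cups=(z>.075)&(z<.09)&(x>.56)&(y>.05)&(y<.4); Q=P[cups]
    if len(Q): print('cups',Q.min(0),Q.max(0))
    if n=='top': cv2.imwrite('pics/crop.png',cv2.resize(cv2.cvtColor(im[130:265,325:455],cv2.COLOR_RGB2BGR),None,fx=4,fy=4))
```

```text
top tile 1893 ((628.88525390625, -211.3017120361328), (53.74182891845703, 148.34461975097656), 87.98686218261719) z 0.09374612696954232 mean [ 0.62863674 -0.21043734  0.09367446]
board ((634.9605102539062, -209.16969299316406), (240.61827087402344, 240.54161071777344), 88.38319396972656) [0.08699307 0.09027565 0.0957495 ]
boardz 0.0888441517791847
front z 0.08875147182031395
rack ((509.17303466796875, 227.57315063476562), (300.5111389160156, 149.70138549804688), 82.35184478759766) 0.09413825122741604
slat [0.05807079 0.53402996] 0.19065550087909983 0.3790097573258203 593 z 0.09113887949152977
slat [0.12657769 0.45785035] 0.1900038940157175 0.38002029790531733 607 z 0.09104273713595457
cups [0.56157429 0.10475015 0.07504996] [0.72657651 0.37038204 0.08984138]
scene tile 2189 ((628.030029296875, -209.6231231689453), (52.58322525024414, 149.7532958984375), 88.12873840332031) z 0.09209947842472899 mean [ 0.63005936 -0.21075657  0.0920534 ]
board ((633.810302734375, -208.976318359375), (242.0541229248047, 241.0005340576172), 88.48258972167969) [0.08548118 0.08821165 0.09378842]
boardz 0.08713264409578303
front z 0.08709574999682962
rack ((508.8528137207031, 226.3870849609375), (303.7862548828125, 151.46829223632812), 81.9305648803711) 0.09214502368048522
slat [0.03962913 0.53915591] 0.19099601480369421 0.37977320669796955 437 z 0.08874361502152062
slat [0.12880276 0.4577562 ] 0.19007503196351594 0.37859476406087766 417 z 0.0889281777537212
cups [0.56008603 0.09834913 0.07500175] [0.72552888 0.37021698 0.08992973]
```

View pics/crop.png

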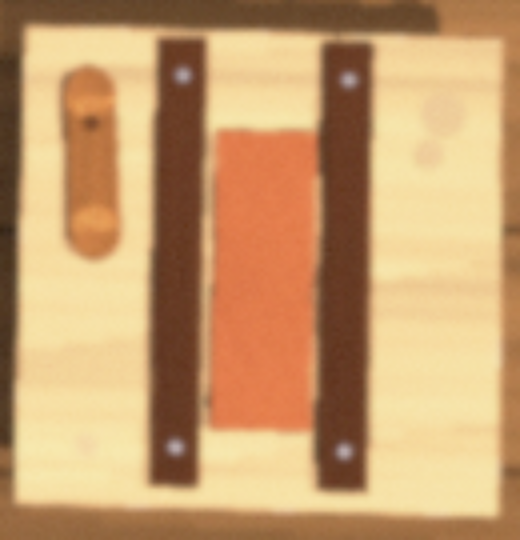

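>>> servo_tool:
  motion:
    - {"spin":-6,"gripper":1}
    - {"spin":-6,"gripper":1}
    - {"dx":-36,"dy":-27}
    - {"dx":-36,"dy":-27}
    - {"dx":-36,"dy":-27}
    - {"dx":-36,"dy":-27}
    - {"dx":-36,"dy":-27}
    - {"dx":-36,"dy":-27}

```text
invalid input
```

>>> servo_tool:
  motion:
    - {"dx":-36,"dy":-27}
    - {"dx":-36,"dy":-27}
    - {"dx":-36,"dy":-27}
    - {"dx":-36,"dy":-27}
    - {"dx":-13,"dy":-43}
    - {"dx":-13,"dy":-43}
    - {"dx":-13,"dy":-43}
    - {"dx":-13,"dy":-43}

```text
invalid input
```

```bash
cat >> h.py <<'E'
from scipy.spatial.transform import Rotation as R
def plan(x,y,z,yaw):
    """tool-frame shift (mm) to world point, and spin (deg) so tool y lies at yaw+90"""
    s=sense(); M=R.from_rotvec(s['orientation']).as_matrix(); p=s['tool_pos']
    a=np.degrees(np.arctan2(M[1,1],M[0,1]))
    print('t',s['time'],'pos',p.round(4),'tool y yaw',round(a,2),'tilt',M[:,2].round(3),'F',s['ft_force'].round(2),'w',round(s['gripper_width'],4),'g',s['grip_force'])
    print('shift mm',(M.T@(np.array([x,y,z])-p)*1000).round(1),'spin',round(a-(yaw+90),2))
E
python3 - <<'E'
from h import *
plan(.6495,-.2094,.14,-1.6); print(sense()['joint_pos'].round(2))
E
```

```text
t 0.8 pos [0.1519 0.632  0.2226] tool y yaw 76.49 tilt [-0. -0. -1.] F [-0.05 -0.57 -0.37] w 0.0867 g 0.0
shift mm [-680.4 -701.8   82.6] spin -11.91
[-1.43  0.33  0.04  1.47 -0.01  1.34 -0.06]
```

>>> servo_tool:
  motion:
    - {"dx":0,"dy":0,"dz":0,"spin":-6,"gripper":1}
    - {"dx":0,"dy":0,"dz":0,"spin":-6,"gripper":1}
    - {"dx":-36,"dy":-27,"dz":0,"spin":0,"gripper":1}
    - {"dx":-36,"dy":-27,"dz":0,"spin":0,"gripper":1}
    - {"dx":-36,"dy":-27,"dz":0,"spin":0,"gripper":1}
    - {"dx":-36,"dy":-27,"dz":0,"spin":0,"gripper":1}
    - {"dx":-36,"dy":-27,"dz":0,"spin":0,"gripper":1}
    - {"dx":-36,"dy":-27,"dz":0,"spin":0,"gripper":1}

```text
time: 1.6
tool_pos: [0.3648, 0.463, 0.2228]
orientation: [0.041, 3.141, 0.001]
ft_force: [0.9, 0.6, 0.3]
gripper_width: 0.0309
grip_force: 0.0
```

>>> servo_tool:
  motion:
    - {"dx":-36,"dy":-27,"dz":0,"spin":0,"gripper":1}
    - {"dx":-36,"dy":-27,"dz":0,"spin":0,"gripper":1}
    - {"dx":-36,"dy":-27,"dz":0,"spin":0,"gripper":1}
    - {"dx":-36,"dy":-27,"dz":0,"spin":0,"gripper":1}
    - {"dx":-13,"dy":-43,"dz":0,"spin":0,"gripper":1}
    - {"dx":-13,"dy":-43,"dz":0,"spin":0,"gripper":1}
    - {"dx":-13,"dy":-43,"dz":0,"spin":0,"gripper":1}
    - {"dx":-13,"dy":-43,"dz":0,"spin":0,"gripper":1}

```text
time: 2.4
tool_pos: [0.5523, 0.1775, 0.2228]
orientation: [0.041, 3.141, 0.0]
ft_force: [0.7, -0.1, 0.9]
gripper_width: 0.0004
grip_force: 0.0
```

>>> servo_tool:
  motion:
    - {"dx":-13,"dy":-43,"dz":0,"spin":0,"gripper":1}
    - {"dx":-13,"dy":-43,"dz":0,"spin":0,"gripper":1}
    - {"dx":-13,"dy":-43,"dz":0,"spin":0,"gripper":1}
    - {"dx":-13,"dy":-43,"dz":0,"spin":0,"gripper":1}
    - {"dx":-13,"dy":-43,"dz":5,"spin":0,"gripper":1}
    - {"dx":-13,"dy":-43,"dz":10,"spin":0,"gripper":1}
    - {"dx":-13,"dy":-43,"dz":10,"spin":0,"gripper":1}
    - {"dx":-13,"dy":-43,"dz":20,"spin":0,"gripper":1}

```text
time: 3.2
tool_pos: [0.6482, -0.1691, 0.1786]
orientation: [0.04, 3.138, -0.0]
ft_force: [1.5, 0.2, 0.9]
gripper_width: 0.0004
grip_force: 0.0
```

Run:
```python
from h import *
plan(.6495,-.2094,.105,-1.6)
# rack slats, robust (arm away now)
for n in('top','scene'):
    im,d=shot(n)
    jj,ii=np.meshgrid(np.arange(640),np.arange(480)); P=world(n,d,np.c_[jj.ravel(),ii.ravel()])
    Q=P[(P[:,2]>.082)&(P[:,2]<.1)&(P[:,1]>.2)&(P[:,1]<.4)&(P[:,0]>.44)&(P[:,0]<.6)]
    c=Q[:,0]-.13*Q[:,1]; h,e=np.histogram(c,np.arange(.4,.6,.004)); print(n,[(round(b,3),k) for b,k in zip(e,h) if k])
    best=[]
    for lo,hi in((.44,.475),(.5,.545)):
        q=Q[(c>lo)&(c<hi)]
        a=np.polyfit(q[:,1],q[:,0],1); r=q[:,0]-np.polyval(a,q[:,1]); q=q[abs(r)<.008]; a=np.polyfit(q[:,1],q[:,0],1); print(a,np.percentile(q[:,1],[1,99]),q[:,2].mean())
```

```text
t 3.2 pos [ 0.6482 -0.1691  0.1786] tool y yaw 88.53 tilt [ 0.003 -0.    -1.   ] F [1.46 0.23 0.89] w 0.0004 g 0.0
shift mm [ -2.1 -40.2  73.6] spin 0.13
top [(np.float64(0.444), np.int64(2)), (np.float64(0.448), np.int64(89)), (np.float64(0.452), np.int64(184)), (np.float64(0.456), np.int64(194)), (np.float64(0.46), np.int64(120)), (np.float64(0.464), np.int64(6)), (np.float64(0.508), np.int64(65)), (np.float64(0.512), np.int64(170)), (np.float64(0.516), np.int64(177)), (np.float64(0.52), np.int64(118)), (np.float64(0.524), np.int64(7))]
[0.15792329 0.44836228] [0.20193705 0.37765153] 0.09081305787758534
[0.15945919 0.50835306] [0.20173876 0.36834018] 0.09112938716734471
scene [(np.float64(0.448), np.int64(3)), (np.float64(0.452), np.int64(26)), (np.float64(0.456), np.int64(28)), (np.float64(0.46), np.int64(50)), (np.float64(0.464), np.int64(7)), (np.float64(0.504), np.int64(2)), (np.float64(0.508), np.int64(45)), (np.float64(0.512), np.int64(93)), (np.float64(0.516), np.int64(99)), (np.float64(0.52), np.int64(120)), (np.float64(0.524), np.int64(7))]
[0.12101461 0.46226629] [0.31981608 0.3783111 ] 0.08860365588063751
[0.15764622 0.5095896 ] [0.20227233 0.36725539] 0.08872321273318047
```

>>> servo_tool:
  motion:
    - {"dx":-1,"dy":-20,"dz":15,"spin":0,"gripper":1}
    - {"dx":-1,"dy":-15,"dz":20,"spin":0,"gripper":1}
    - {"dx":0,"dy":0,"dz":20,"spin":0,"gripper":1}
    - {"dx":0,"dy":0,"dz":5,"spin":0,"gripper":1}
    - {"dx":0,"dy":0,"dz":0,"spin":0,"gripper":1}
    - {"dx":0,"dy":0,"dz":0,"spin":0,"gripper":1}

```text
time: 3.9
tool_pos: [0.6487, -0.2018, 0.1186]
orientation: [0.04, 3.14, -0.0]
ft_force: [0.0, -0.1, 0.9]
gripper_width: 0.0006
grip_force: 0.0
```

Run:
```python
from h import *
plan(.6495,-.2094,.1,-1.6)
```

```text
t 3.9 pos [ 0.6487 -0.2018  0.1186] tool y yaw 88.54 tilt [ 0.001 -0.    -1.   ] F [ 0.01 -0.07  0.91] w 0.0006 g 0.0
shift mm [-1.  -7.5 18.6] spin 0.14
```

>>> servo_tool:
  motion:
    - {"dx":-1,"dy":-7,"dz":12,"spin":0,"gripper":1}
    - {"dx":0,"dy":0,"dz":9,"spin":0,"gripper":1}
    - {"dx":0,"dy":0,"dz":0,"spin":0,"gripper":1}
    - {"dx":0,"dy":0,"dz":1,"spin":0,"gripper":1}
    - {"dx":0,"dy":0,"dz":1,"spin":0,"gripper":1}
    - {"dx":0,"dy":0,"dz":0,"spin":0,"gripper":1}

```text
time: 4.5
tool_pos: [0.649, -0.2094, 0.0947]
orientation: [0.041, 3.141, -0.0]
ft_force: [0.2, -0.2, -0.4]
gripper_width: 0.0007
grip_force: 0.0
```

>>> servo_tool:
  motion:
    - {"dx":0,"dy":0,"dz":0.7,"spin":0,"gripper":1}
    - {"dx":0,"dy":0,"dz":0,"spin":0,"gripper":1}

```text
time: 4.7
tool_pos: [0.6489, -0.2094, 0.094]
orientation: [0.041, 3.141, -0.0]
ft_force: [0.0, -0.2, -0.7]
gripper_width: -0.0
grip_force: 0.0
```

>>> servo_tool:
  motion:
    - {"dx":0,"dy":0,"dz":0.7,"spin":0,"gripper":1}
    - {"dx":0,"dy":0,"dz":0,"spin":0,"gripper":1}

```text
time: 4.9
tool_pos: [0.6489, -0.2094, 0.0932]
orientation: [0.041, 3.141, -0.0]
ft_force: [-0.3, -0.3, -0.6]
gripper_width: 0.0005
grip_force: 0.0
```

>>> servo_tool:
  motion:
    - {"dx":0,"dy":0,"dz":0.7,"spin":0,"gripper":1}
    - {"dx":0,"dy":0,"dz":0,"spin":0,"gripper":1}

```text
time: 5.1
tool_pos: [0.6489, -0.2094, 0.0931]
orientation: [0.041, 3.141, 0.0]
ft_force: [-1.8, 1.6, 5.2]
gripper_width: 0.0004
grip_force: 2.7
```

>>> servo_tool:
  motion:
    - {"dx":0,"dy":0,"dz":0.5,"spin":0,"gripper":1}
    - {"dx":0,"dy":0,"dz":0,"spin":0,"gripper":1}

```text
time: 5.3
tool_pos: [0.6489, -0.2094, 0.0931]
orientation: [0.041, 3.141, 0.001]
ft_force: [-3.3, 1.9, 7.5]
gripper_width: 0.0002
grip_force: 4.4
```

>>> servo_tool:
  motion:
    - {"dx":4,"dy":0,"dz":0,"spin":0,"gripper":1}
    - {"dx":5,"dy":0,"dz":0,"spin":0,"gripper":1}
    - {"dx":5,"dy":0,"dz":0,"spin":0,"gripper":1}
    - {"dx":5,"dy":0,"dz":0,"spin":0,"gripper":1}
    - {"dx":5,"dy":0,"dz":0,"spin":0,"gripper":1}
    - {"dx":0,"dy":0,"dz":0,"spin":0,"gripper":1}

```text
time: 5.9
tool_pos: [0.6252, -0.209, 0.0931]
orientation: [0.042, 3.139, -0.0]
ft_force: [-0.8, -0.0, 7.7]
gripper_width: 0.0003
grip_force: 3.7
```

```bash
cat >> h.py <<'E'
def tile(n):
    im,d=shot(n); hsv=cv2.cvtColor(im,cv2.COLOR_RGB2HSV).astype(int)
    jj,ii=np.meshgrid(np.arange(640),np.arange(480)); P=world(n,d,np.c_[jj.ravel(),ii.ravel()]).reshape(480,640,3)
    x,y,z=P[...,0],P[...,1],P[...,2]
    red=(x>.4)&(x<.72)&(y>-.27)&(y<-.15)&(z>.08)&(z<.11)&(hsv[...,0]<13)&(hsv[...,1]>110)&(hsv[...,2]>110)
    red=cv2.morphologyEx(red.astype(np.uint8),cv2.MORPH_OPEN,np.ones((3,3)))>0
    Q=P[red]; print(n,red.sum(),cv2.minAreaRect(Q[:,:2].astype(np.float32)*1000) if len(Q) else 0, Q[:,0].min(),Q[:,0].max())
    return im
E
python3 - <<'E'
from h import *
plan(.56,-.2069,.093,-1.6)
for n in('top','scene'):tile(n)
E
```

```text
t 5.9 pos [ 0.6252 -0.209   0.0931] tool y yaw 88.48 tilt [ 0.002 -0.    -1.   ] F [-0.82 -0.04  7.74] w 0.0003 g 3.7060346215730533
shift mm [65.3  0.4 -0. ] spin 0.08
top 84 ((582.3307495117188, -161.8478240966797), (14.255502700805664, 27.94768714904785), 88.57769012451172) 0.5684747504219045 0.5962748778164669
scene 471 ((605.2801513671875, -209.638671875), (52.24213790893555, 149.4541778564453), 89.28771209716797) 0.5303077890350469 0.6801778843581184
```

>>> servo_tool:
  motion:
    - {"dx":5,"dy":0,"dz":0,"spin":0,"gripper":1}
    - {"dx":6,"dy":0,"dz":0,"spin":0,"gripper":1}
    - {"dx":6,"dy":0,"dz":0,"spin":0,"gripper":1}
    - {"dx":6,"dy":0,"dz":0,"spin":0,"gripper":1}
    - {"dx":6,"dy":0,"dz":0,"spin":0,"gripper":1}
    - {"dx":6,"dy":0,"dz":0,"spin":0,"gripper":1}
    - {"dx":0,"dy":0,"dz":0,"spin":0,"gripper":1}

```text
time: 6.7
tool_pos: [0.5901, -0.2082, 0.0931]
orientation: [0.042, 3.139, -0.0]
ft_force: [-1.0, 0.2, 8.7]
gripper_width: 0.0004
grip_force: 4.0
```

>>> servo_tool:
  motion:
    - {"dx":5,"dy":0,"dz":0,"spin":0,"gripper":1}
    - {"dx":6,"dy":0,"dz":0,"spin":0,"gripper":1}
    - {"dx":6,"dy":0,"dz":0,"spin":0,"gripper":1}
    - {"dx":6,"dy":0,"dz":0,"spin":0,"gripper":1}
    - {"dx":6,"dy":0,"dz":0,"spin":0,"gripper":1}
    - {"dx":0,"dy":0,"dz":0,"spin":0,"gripper":1}

```text
time: 7.3
tool_pos: [0.5612, -0.2074, 0.0931]
orientation: [0.042, 3.139, -0.0]
ft_force: [-0.6, -0.3, 8.9]
gripper_width: 0.0007
grip_force: 4.1
```

Run:
```python
from h import *
plan(.56,-.2069,.093,-1.6)
for n in('top','scene'):tile(n)
```

```text
t 7.3 pos [ 0.5612 -0.2074  0.0931] tool y yaw 88.47 tilt [ 0.002 -0.    -1.   ] F [-0.65 -0.29  8.91] w 0.0007 g 4.135750604909845
shift mm [1.2 0.4 0.1] spin 0.07
top 241 ((662.8197631835938, -228.02764892578125), (26.06281089782715, 132.6160430908203), 60.89781188964844) 0.6096690535105943 0.7199399540351451
scene 371 ((542.0748901367188, -208.91534423828125), (151.01490783691406, 51.33308792114258), 0.35476240515708923) 0.46665758920040146 0.6174870581719929
```

>>> servo_tool:
  motion:
    - {"dx":0,"dy":0,"dz":-5,"spin":0,"gripper":1}
    - {"dx":0,"dy":0,"dz":-25,"spin":0,"gripper":1}
    - {"dx":24,"dy":0,"dz":-20,"spin":0,"gripper":-1}
    - {"dx":24,"dy":0,"dz":0,"spin":0,"gripper":-1}
    - {"dx":23,"dy":0,"dz":0,"spin":0,"gripper":-1}
    - {"dx":0,"dy":0,"dz":0,"spin":0,"gripper":-1}
    - {"dx":0,"dy":0,"dz":0,"spin":0,"gripper":-1}

```text
time: 8.1
tool_pos: [0.4898, -0.205, 0.1421]
orientation: [0.042, 3.141, 0.001]
ft_force: [0.4, -0.1, 0.1]
gripper_width: 0.0329
grip_force: 0.0
```

Run:
```python
from h import *
plan(.49,-.2089,.074,-1.6)
for n in('top','scene'):im=tile(n)
cv2.imwrite('pics/s1.png',cv2.resize(cv2.cvtColor(im[200:400,150:400],cv2.COLOR_RGB2BGR),None,fx=3,fy=3))
```

```text
t 8.1 pos [ 0.4898 -0.205   0.1421] tool y yaw 88.48 tilt [ 0.     0.001 -1.   ] F [ 0.43 -0.06  0.12] w 0.0329 g 0.0
shift mm [-0.3 -3.9 68.1] spin 0.08
top 1774 ((624.955810546875, -222.92843627929688), (76.01563262939453, 188.58154296875), 89.0480728149414) 0.5308157044484035 0.7186682850055441
scene 1831 ((541.516357421875, -207.13137817382812), (56.703590393066406, 151.1433563232422), 86.862548828125) 0.4651773097961357 0.6179834538961109
```

View pics/s1.png

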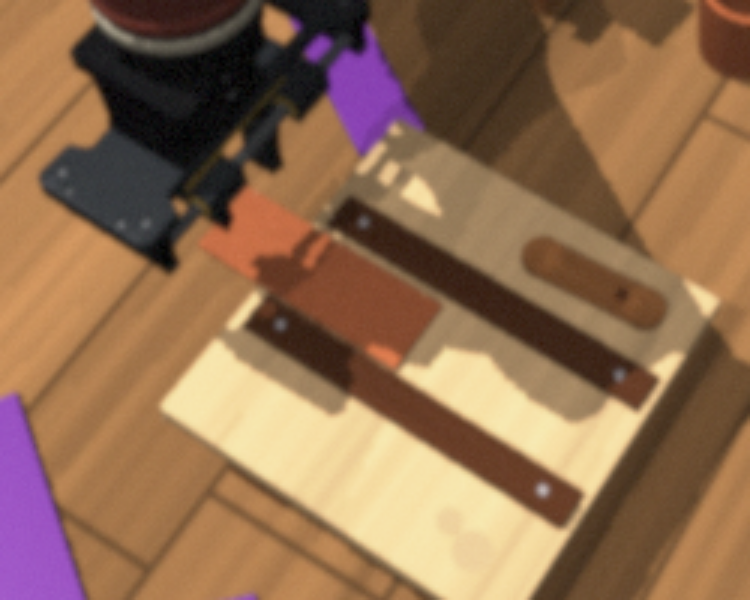

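The picture shows the tile on the board with about 49 mm over the front edge. Its outer end is at crop (225,215), with the open gripper above it.

>>> servo_tool:
  motion:
    - {"dx":0,"dy":0,"dz":0,"spin":0,"gripper":-1}
    - {"dx":0,"dy":0,"dz":0,"spin":0,"gripper":-1}
    - {"dx":0,"dy":0,"dz":0,"spin":0,"gripper":-1}
    - {"dx":0,"dy":0,"dz":0,"spin":0,"gripper":-1}
    - {"dx":0,"dy":0,"dz":0,"spin":0,"gripper":-1}

```text
time: 8.7
tool_pos: [0.4899, -0.2053, 0.1419]
orientation: [-0.042, -3.141, 0.0]
ft_force: [-0.7, 0.2, -0.5]
gripper_width: 0.0799
grip_force: 0.0
```

>>> servo_tool:
  motion:
    - {"dx":0,"dy":0,"dz":15,"spin":0,"gripper":-1}
    - {"dx":0,"dy":0,"dz":20,"spin":0,"gripper":-1}
    - {"dx":0,"dy":0,"dz":20,"spin":0,"gripper":-1}
    - {"dx":0,"dy":0,"dz":15,"spin":0,"gripper":-1}
    - {"dx":0,"dy":0,"dz":0,"spin":0,"gripper":-1}

```text
time: 9.2
tool_pos: [0.4885, -0.2048, 0.0702]
orientation: [-0.041, -3.138, -0.001]
ft_force: [-0.3, 0.3, 0.3]
gripper_width: 0.0867
grip_force: 0.0
```

>>> servo_tool:
  motion:
    - {"dx":0,"dy":0,"dz":0,"spin":0,"gripper":1}
    - {"dx":0,"dy":0,"dz":0,"spin":0,"gripper":1}
    - {"dx":0,"dy":0,"dz":0,"spin":0,"gripper":1}
    - {"dx":0,"dy":0,"dz":0,"spin":0,"gripper":1}
    - {"dx":0,"dy":0,"dz":0,"spin":0,"gripper":1}
    - {"dx":0,"dy":0,"dz":0,"spin":0,"gripper":1}
    - {"dx":0,"dy":0,"dz":0,"spin":0,"gripper":1}
  grip_force: 8

```text
time: 9.9
tool_pos: [0.49, -0.2053, 0.0721]
orientation: [0.041, 3.141, -0.0]
ft_force: [-0.1, 0.5, 1.4]
gripper_width: 0.0502
grip_force: 8.0
```

Width 50 mm: gripped. Raise the grip and lift.

>>> servo_tool:
  motion:
    - {"dx":0,"dy":0,"dz":0,"spin":0,"gripper":1}
    - {"dx":0,"dy":0,"dz":0,"spin":0,"gripper":1}
    - {"dx":0,"dy":0,"dz":-4,"spin":0,"gripper":1}
    - {"dx":0,"dy":0,"dz":-8,"spin":0,"gripper":1}
    - {"dx":0,"dy":0,"dz":-12,"spin":0,"gripper":1}
    - {"dx":0,"dy":0,"dz":-12,"spin":0,"gripper":1}
    - {"dx":0,"dy":0,"dz":0,"spin":0,"gripper":1}
    - {"dx":0,"dy":0,"dz":0,"spin":0,"gripper":1}
  grip_force: 23

```text
time: 10.7
tool_pos: [0.4902, -0.2052, 0.1085]
orientation: [0.041, 3.14, 0.0]
ft_force: [0.2, -0.1, -1.3]
gripper_width: 0.0489
grip_force: 23.0
```

Run:
```python
from h import *
plan(.49,-.2089,.074,-1.6)
im,d=shot('scene'); cv2.imwrite('pics/s2.png',cv2.resize(cv2.cvtColor(im[200:400,150:400],cv2.COLOR_RGB2BGR),None,fx=3,fy=3))
hsv=cv2.cvtColor(im,cv2.COLOR_RGB2HSV).astype(int)
jj,ii=np.meshgrid(np.arange(640),np.arange(480)); P=world('scene',d,np.c_[jj.ravel(),ii.ravel()]).reshape(480,640,3)
m=(hsv[...,0]<13)&(hsv[...,1]>110)&(hsv[...,2]>100)&(P[...,0]>.4)&(P[...,0]<.64)&(P[...,1]>-.26)&(P[...,1]<-.15)&(P[...,2]>.08)&(P[...,2]<.17)
Q=P[m]; a,*_=np.linalg.lstsq(np.c_[Q[:,:2]-[.49,-.205],np.ones(len(Q))],Q[:,2],rcond=None); print(len(Q),a,Q.min(0),Q.max(0))
```

```text
t 10.7 pos [ 0.4902 -0.2052  0.1085] tool y yaw 88.5 tilt [ 0.001 -0.    -1.   ] F [ 0.2  -0.1  -1.28] w 0.0489 g 22.95205056667328
shift mm [ 0.2 -3.7 34.5] spin 0.1
1804 [-0.0511314   0.29847754  0.13040958] [ 0.47534031 -0.25998632  0.08646475] [ 0.63979868 -0.16490295  0.13291883]
```

View pics/s2.png

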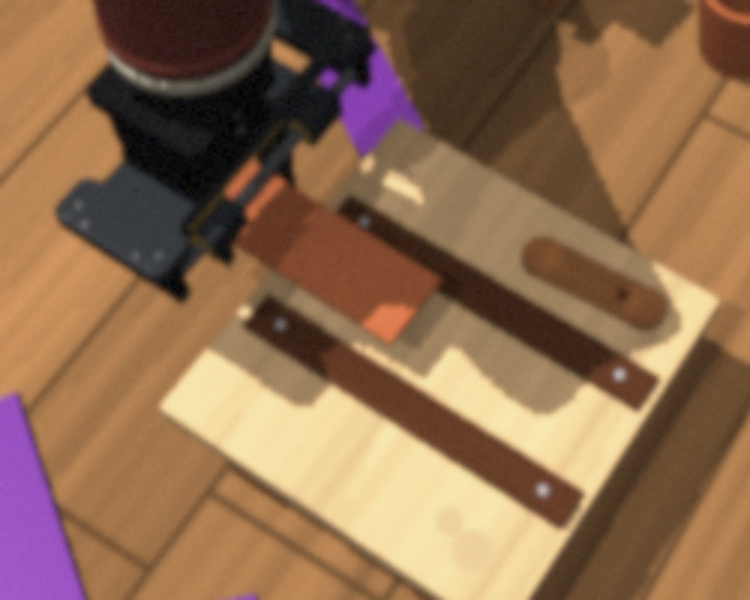

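>>> servo_tool:
  motion:
    - {"dx":0,"dy":0,"dz":-12,"spin":1.5,"gripper":1}
    - {"dx":0,"dy":0,"dz":-12,"spin":1.5,"gripper":1}
    - {"dx":0,"dy":0,"dz":-12,"spin":1.5,"gripper":1}
    - {"dx":0,"dy":0,"dz":-12,"spin":1.5,"gripper":1}
    - {"dx":0,"dy":0,"dz":-12,"spin":1.5,"gripper":1}
    - {"dx":2,"dy":10,"dz":0,"spin":0,"gripper":1}
    - {"dx":4,"dy":20,"dz":0,"spin":0,"gripper":1}
    - {"dx":6,"dy":30,"dz":0,"spin":0,"gripper":1}

```text
time: 11.55
tool_pos: [0.4867, -0.1439, 0.167]
orientation: [-0.249, -3.131, 0.001]
ft_force: [0.4, 0.8, -0.3]
gripper_width: 0.0491
grip_force: 23.0
```

>>> servo_tool:
  motion:
    - {"dx":6,"dy":30,"dz":0,"spin":0,"gripper":1}
    - {"dx":6,"dy":30,"dz":0,"spin":0,"gripper":1}
    - {"dx":6,"dy":30,"dz":0,"spin":0,"gripper":1}
    - {"dx":6,"dy":30,"dz":0,"spin":0,"gripper":1}
    - {"dx":6,"dy":30,"dz":0,"spin":0,"gripper":1}
    - {"dx":6,"dy":30,"dz":0,"spin":0,"gripper":1}
    - {"dx":6,"dy":30,"dz":0,"spin":0,"gripper":1}
    - {"dx":6,"dy":30,"dz":0,"spin":0,"gripper":1}

```text
time: 12.35
tool_pos: [0.4765, 0.1023, 0.1669]
orientation: [-0.244, -3.131, 0.001]
ft_force: [0.2, -0.1, 0.3]
gripper_width: 0.0495
grip_force: 23.0
```

>>> servo_tool:
  motion:
    - {"dx":6,"dy":30,"dz":0,"spin":0,"gripper":1}
    - {"dx":6,"dy":30,"dz":0,"spin":0,"gripper":1}
    - {"dx":6,"dy":30,"dz":0,"spin":0,"gripper":1}
    - {"dx":6,"dy":30,"dz":0,"spin":0,"gripper":1}
    - {"dx":6,"dy":30,"dz":0,"spin":0,"gripper":1}
    - {"dx":4,"dy":20,"dz":0,"spin":0,"gripper":1}
    - {"dx":2,"dy":10,"dz":0,"spin":0,"gripper":1}
    - {"dx":0,"dy":0,"dz":0,"spin":0,"gripper":1}

```text
time: 13.15
tool_pos: [0.4692, 0.2851, 0.167]
orientation: [-0.242, -3.131, 0.001]
ft_force: [-0.1, -0.2, -0.9]
gripper_width: 0.0491
grip_force: 23.0
```

Run:
```python
from h import *
plan(.4715,.2839,.08,-9)
for n in('scene','top'):
    im,d=shot(n)
    if n=='top': cv2.imwrite('pics/p1.png',cv2.resize(cv2.cvtColor(im[130:330,50:300],cv2.COLOR_RGB2BGR),None,fx=3,fy=3))
    hsv=cv2.cvtColor(im,cv2.COLOR_RGB2HSV).astype(int)
    jj,ii=np.meshgrid(np.arange(640),np.arange(480)); P=world(n,d,np.c_[jj.ravel(),ii.ravel()]).reshape(480,640,3)
    m=(hsv[...,0]<13)&(hsv[...,1]>110)&(hsv[...,2]>60)&(P[...,0]>.4)&(P[...,0]<.66)&(P[...,1]>.2)&(P[...,1]<.35)&(P[...,2]>.125)&(P[...,2]<.22)
    m=cv2.morphologyEx(m.astype(np.uint8),cv2.MORPH_OPEN,np.ones((3,3)))>0
    Q=P[m]
    if len(Q)>50:
        a,*_=np.linalg.lstsq(np.c_[Q[:,:2]-[.4715,.2839],np.ones(len(Q))],Q[:,2],rcond=None); print(n,len(Q),a,Q.min(0),Q.max(0),cv2.minAreaRect(Q[:,:2].astype(np.float32)*1000))
```

```text
t 13.15 pos [0.4692 0.2851 0.167 ] tool y yaw 81.15 tilt [-0.001 -0.001 -1.   ] F [-0.07 -0.24 -0.87] w 0.0491 g 22.952403724193573
shift mm [-2.6 -0.8 87. ] spin 0.15
scene 1031 [-0.00883681  0.0010199   0.18698306] [0.46652034 0.23604446 0.18009945] [0.59675833 0.31454147 0.1916515 ] ((531.2208251953125, 273.5006103515625), (58.178409576416016, 132.18115234375), 77.13313293457031)
top 1550 [-0.00699435  0.00136326  0.18866547] [0.49937387 0.23769175 0.1818126 ] [0.59891254 0.30179952 0.19318039] ((547.053955078125, 269.98046875), (51.37831497192383, 98.50797271728516), 79.8542709350586)
```

View pics/p1.png

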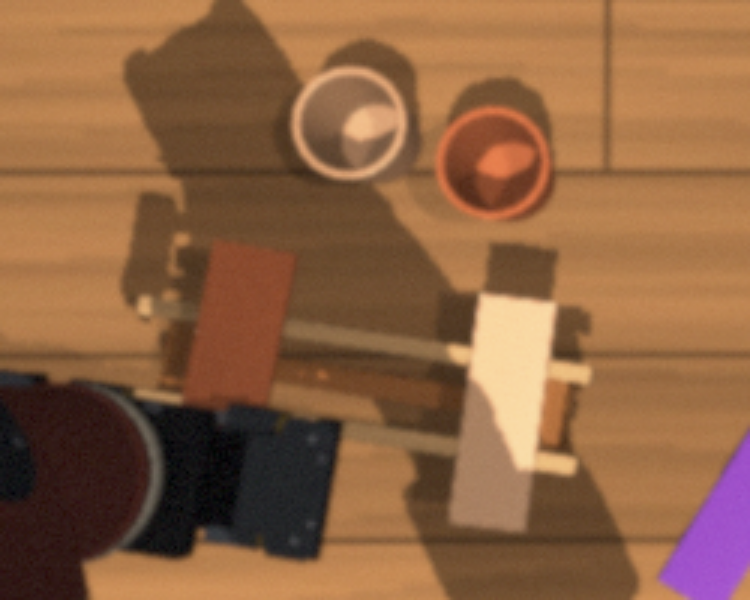

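The tile hangs level over the empty part, with its far end at crop (255,245). It is parallel to the pale tile, and both cups are clear.

>>> servo_tool:
  motion:
    - {"dx":-2,"dy":0,"dz":10,"spin":0,"gripper":1}
    - {"dx":0,"dy":0,"dz":20,"spin":0,"gripper":1}
    - {"dx":0,"dy":0,"dz":20,"spin":0,"gripper":1}
    - {"dx":0,"dy":0,"dz":20,"spin":0,"gripper":1}
    - {"dx":0,"dy":0,"dz":12,"spin":0,"gripper":1}
    - {"dx":0,"dy":0,"dz":5,"spin":0,"gripper":1}
    - {"dx":0,"dy":0,"dz":0,"spin":0,"gripper":1}
    - {"dx":0,"dy":0,"dz":0,"spin":0,"gripper":1}

```text
time: 14.05
tool_pos: [0.4727, 0.2836, 0.0817]
orientation: [0.247, 3.131, 0.001]
ft_force: [-0.7, 0.5, -0.5]
gripper_width: 0.0497
grip_force: 23.0
```

>>> servo_tool:
  motion:
    - {"dx":0,"dy":0,"dz":1.5,"spin":0,"gripper":1}
    - {"dx":0,"dy":0,"dz":1.5,"spin":0,"gripper":1}
    - {"dx":0,"dy":0,"dz":0,"spin":0,"gripper":1}

```text
time: 14.35
tool_pos: [0.4723, 0.2837, 0.0781]
orientation: [0.247, 3.132, 0.0]
ft_force: [0.7, 0.0, -0.9]
gripper_width: 0.0496
grip_force: 23.0
```

>>> servo_tool:
  motion:
    - {"dx":0,"dy":0,"dz":1,"spin":0,"gripper":1}
    - {"dx":0,"dy":0,"dz":1,"spin":0,"gripper":1}
    - {"dx":0,"dy":0,"dz":0,"spin":0,"gripper":1}

```text
time: 14.65
tool_pos: [0.4721, 0.2835, 0.0758]
orientation: [-0.247, -3.132, 0.0]
ft_force: [-0.6, 0.4, -0.3]
gripper_width: 0.0495
grip_force: 23.0
```

>>> servo_tool:
  motion:
    - {"dx":0,"dy":0,"dz":0.7,"spin":0,"gripper":1}
    - {"dx":0,"dy":0,"dz":0,"spin":0,"gripper":1}

```text
time: 14.85
tool_pos: [0.4722, 0.2835, 0.0752]
orientation: [-0.247, -3.132, 0.0]
ft_force: [-0.1, -0.3, -1.4]
gripper_width: 0.0496
grip_force: 23.0
```

>>> servo_tool:
  motion:
    - {"dx":0,"dy":0,"dz":0.7,"spin":0,"gripper":1}
    - {"dx":0,"dy":0,"dz":0,"spin":0,"gripper":1}

```text
time: 15.05
tool_pos: [0.4723, 0.2836, 0.0747]
orientation: [0.247, 3.132, 0.0]
ft_force: [-0.6, -0.3, -0.0]
gripper_width: 0.0498
grip_force: 23.0
```

>>> servo_tool:
  motion:
    - {"dx":0,"dy":0,"dz":0.6,"spin":0,"gripper":1}
    - {"dx":0,"dy":0,"dz":0,"spin":0,"gripper":1}

```text
time: 15.25
tool_pos: [0.4723, 0.2836, 0.0745]
orientation: [0.247, 3.132, 0.0]
ft_force: [-3.0, -2.0, 6.4]
gripper_width: 0.0495
grip_force: 23.0
```

>>> servo_tool:
  motion:
    - {"dx":0,"dy":0,"dz":0.4,"spin":0,"gripper":1}
    - {"dx":0,"dy":0,"dz":0,"spin":0,"gripper":1}

```text
time: 15.45
tool_pos: [0.4723, 0.2837, 0.0743]
orientation: [0.247, 3.132, 0.0]
ft_force: [-3.7, -2.1, 8.2]
gripper_width: 0.0492
grip_force: 23.0
```

>>> servo_tool:
  motion:
    - {"dx":0,"dy":0,"dz":0,"spin":0,"gripper":1}
    - {"dx":0,"dy":0,"dz":0,"spin":0,"gripper":1}
  grip_force: 8

```text
time: 15.65
tool_pos: [0.4723, 0.2836, 0.0739]
orientation: [0.247, 3.132, 0.0]
ft_force: [-2.1, -0.5, 5.0]
gripper_width: 0.0501
grip_force: 8.0
```

>>> servo_tool:
  motion:
    - {"dx":0,"dy":0,"dz":0,"spin":0,"gripper":-0.5}
    - {"dx":0,"dy":0,"dz":0,"spin":0,"gripper":-0.6}
    - {"dx":0,"dy":0,"dz":0,"spin":0,"gripper":-0.6}
    - {"dx":0,"dy":0,"dz":0,"spin":0,"gripper":-0.6}
    - {"dx":0,"dy":0,"dz":0,"spin":0,"gripper":-0.6}

```text
time: 16.15
tool_pos: [0.4722, 0.2835, 0.0734]
orientation: [-0.247, -3.132, 0.0]
ft_force: [-0.7, 0.3, -0.5]
gripper_width: 0.0688
grip_force: 0.0
```

Released with no force; go straight up and check.

>>> servo_tool:
  motion:
    - {"dx":0,"dy":0,"dz":-8,"spin":0,"gripper":-0.6}
    - {"dx":0,"dy":0,"dz":-20,"spin":0,"gripper":-0.6}
    - {"dx":0,"dy":0,"dz":-30,"spin":0,"gripper":-0.6}
    - {"dx":0,"dy":0,"dz":-40,"spin":0,"gripper":-0.6}
    - {"dx":20,"dy":30,"dz":-20,"spin":0,"gripper":-0.6}
    - {"dx":0,"dy":45,"dz":0,"spin":0,"gripper":-0.6}
    - {"dx":0,"dy":45,"dz":0,"spin":0,"gripper":-0.6}
    - {"dx":0,"dy":0,"dz":0,"spin":0,"gripper":-0.6}

```text
time: 16.95
tool_pos: [0.4693, 0.4117, 0.1914]
orientation: [-0.236, -3.132, -0.004]
ft_force: [-0.9, 0.1, -0.9]
gripper_width: 0.0701
grip_force: 0.0
```

Run:
```python
from h import *
plan(.4715,.2839,.08,-9)
for n in('scene','top'):
    im,d=shot(n)
    if n=='top': cv2.imwrite('pics/p2.png',cv2.resize(cv2.cvtColor(im[130:330,50:300],cv2.COLOR_RGB2BGR),None,fx=3,fy=3))
    hsv=cv2.cvtColor(im,cv2.COLOR_RGB2HSV).astype(int)
    jj,ii=np.meshgrid(np.arange(640),np.arange(480)); P=world(n,d,np.c_[jj.ravel(),ii.ravel()]).reshape(480,640,3)
    m=(hsv[...,0]<13)&(hsv[...,1]>110)&(hsv[...,2]>60)&(P[...,0]>.4)&(P[...,0]<.64)&(P[...,1]>.2)&(P[...,1]<.35)&(P[...,2]>.08)&(P[...,2]<.11)
    m=cv2.morphologyEx(m.astype(np.uint8),cv2.MORPH_OPEN,np.ones((5,5)))>0
    Q=P[m]; a,*_=np.linalg.lstsq(np.c_[Q[:,:2]-[.522,.275],np.ones(len(Q))],Q[:,2],rcond=None); print(n,len(Q),a,cv2.minAreaRect(Q[:,:2].astype(np.float32)*1000))
```

```text
t 16.95 pos [0.4693 0.4117 0.1914] tool y yaw 81.38 tilt [-0.001  0.002 -1.   ] F [-0.88  0.14 -0.85] w 0.0701 g 0.0
shift mm [ -21.5 -126.3  111.1] spin 0.38
scene 1076 [-0.00028065 -0.00663311  0.09453688] ((524.3693237304688, 279.12109375), (64.89109802246094, 151.5570831298828), 79.6255111694336)
top 1987 [-0.00045981 -0.00281245  0.09608995] ((524.1484375, 275.1385803222656), (52.21731948852539, 150.16107177734375), 79.92227935791016)
```

View pics/p2.png

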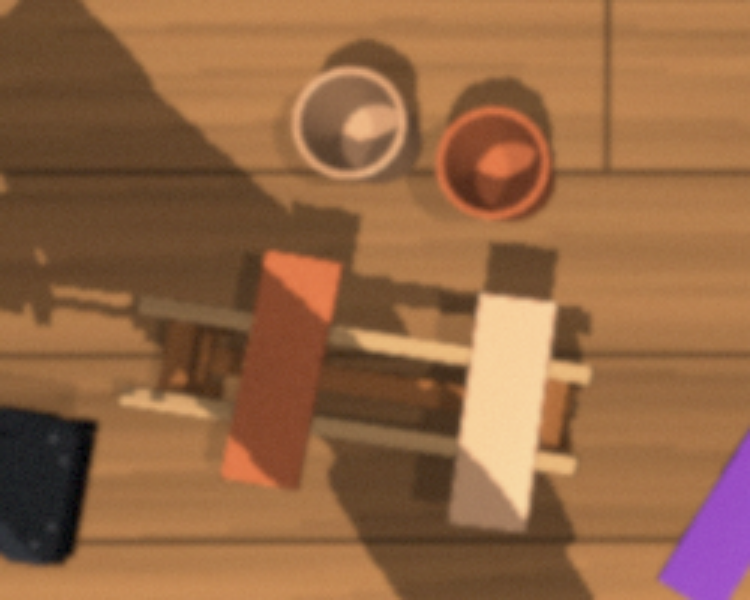

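The red tile lies level and square across both slats, at crop (282,370), centred to about 2 mm. The pale tile and cups are where they were.

```bash
python3 -c "
from cell import *
print(job_done())"
```

```text
the job is handed in; nothing more can be done
None
```

The red tile lies level and square across both slats in the empty part of the rack, centred to about 2 mm and released; I handed the job in at about 17 s, but the call returned no verdict.

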